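# File the red finish sample board and close the rack

### The job

Take the red sample board from the bench and stand it in the rack, between the boards already filed there and the sliding end stop, facing the same way as they do. Let go of it, then slide the end stop up until all three boards stand upright and snug against the rack's fixed end wall.

Things in the scene. Friction and masses are not known exactly. Their poses are not given: they have to be found in the camera images.
- board_red_mid (a point): Centre (45 mm up) of the loose red sample board: plywood, 60 mm wide (its x), 24 mm thick (y), 90 mm high (z), 60-130 g, red top band, red disc on both faces. Starts upright on the bench in a loose row of three equal boards (others teal and black), centres at least 80 mm apart. Pinch it across the 24 mm.
- rack: Fixed wooden rack, origin at the centre of its underside. Base 100 (x) by 330 (y) by 12 mm (z), no side lips. End wall at its -y end: inner face y = -150 mm, 107 mm high. Two equal boards (brown, ochre) stand loose at it on the centre line, thickness along y, reaching to y = -88 mm at most.
- stop (a joint): Travel (m) of the aluminium end stop towards the rack's end wall. Its board-side face is at rack y = 110 mm - travel: 0 fully open, 0.188 when three boards are snug. Starts between 0 and 0.05. Slides with 2 N of friction, stays where left, cannot tilt.
- stop_back (a point): Middle of the end stop's rear face (away from the boards), 72 mm above the bench; axes as the rack's. The stop is an upright plate 90 mm wide (x), 14 mm thick (y), top 97 mm above the bench; behind it a foot stands out 27 mm, its top 23 mm above the bench, with a rib at each side. Push the rear face above the foot.
Not all that is in view belongs to the job. Leave any blue look-alike of the part that bears board_red_mid alone.

How it is judged:
By the outcome, as a careful person would: the job done as asked, in the order asked, and still so for the second after the job is handed in, with the robot touching nothing.
It also fails if it takes over 51 s, if anything falls off the work surface, if the arm or the gripper's body presses on something with over 40 N, if the wrist force passes 120 N, or if a joint passes its speed limit or range.

### The arm

A 6-joint arm with a two-finger parallel gripper is mounted at the origin on the work surface. World frame = base frame: x ahead of the robot, y to its left, z up, the work surface at z = 0. Lengths are in m, angles in rad, forces in N, time in s.
With the tool pointing down it reaches from about 0.375 to 0.9 m from the base axis. Payload 3.1 kg.
Tool frame: the origin (TCP) lies at the centre of the arm's flange, where the gripper is bolted on; the fingertips stand 182 mm ahead of it and the grasp point (between the pads) lies 164 mm ahead of it; z points along the fingers, x is the direction in which the jaws open and shut, and the axes are right-handed (so a half turn about z gives the same grasp; the last joint's range is limited). The gripper opens to 87 mm and grips with 3 to 60 N. Pads are 19 mm wide; open, the fingers measure 117 mm over their backs; the gripper's body (75 mm by 190 mm) begins 51 mm behind the grasp point.
Start: joints at [-1.448, 0.527, 1.433, -0, 1.181, -0.178], TCP at [0.186, -0.597, 0.405] pointing down, gripper open.
Joint ranges: [-3.08, 3.08], [-0.75, 2.2], [0.22, 2.44], [-1.43, 4.57], [0, 2.65], [-2.85, 2.85]. Speed limits (rad/s): [2.79, 2.79, 3.14, 3.14, 3.14, 3.14].

### API

Orientations are given as a unit quaternion [x, y, z, w].
In Python, from rig import status, eyes, robot gives the robot as it stands. The module is installed in compiled form; this text tells all that it offers.
- The arm moves only by the tool step_arm, never from a script. Its argument "steps" is a list of rows, each a list of 7 numbers: the closure, from -1 (fully open) to 1 (shut), so that 0 is half open, then the shift along the tool's x, y, z each as a share of 0.025 m, from -1 to 1, then the turn, a rotation vector about the tool's x, y, z each as a share of 8 degrees, from -1 to 1. In form: [[jaw, dx, dy, dz, rx, ry, rz], ...]. A call has exactly 10 rows; each row shifts and turns the commanded pose from where the row before left it, along the tool's axes as they then stand; what a row does not reach is not made up. A row lasts 1/10 s, in which the tool goes at most 50 mm and 8.59 degrees, less where a joint would pass 70% of its speed; a pose out of reach is approached as far as the arm can. A call with a number of a shift or a turn outside -1 to 1 is refused whole. A call with a gripper value outside its range is refused whole. The fingers move at their own pace and stop on an object; "squeeze" is the grip in N (left out, the last holds). Time passes only in rows, so rows that do not move let the fingers close, or fill a call up. It gives the time, the measured TCP pose, the force and the opening at its end, in the units of the state.
- status.get_obs(): the state, without advancing time (a new reading comes with each control period).
- eyes.camera(name): name is "side" or "top" or "wrist"; returns (picture, depth): 400x640x3 uint8, red, green, blue; 400x640 float32, m along the optical axis (not along the pixel's ray), 0 where there is no reading.
- eyes.camera_info(name): a dict with "K" (3x3 intrinsics, pixels), "R" (3x3) and "t" (3): a world point X has camera coordinates R X + t. Camera axes: x right, y down, z forward; pixel columns grow to the right and rows downward; lengths in m; the calibration is good to about 2 mm. A picture is of the moment at which its call begins: read the wrist's pose just before it. camera_info takes no time and is no camera call; for the wrist camera it gives the pose at the moment of the call.
- robot.hand_in(): hands the job in, once; it reports no verdict.
The state is a dict: "time": time; "q": joint angles; "joint_velocities": joint speeds; "joint_torque": joint torques, N m; "position": TCP position; "tool_rot": TCP orientation; "ft_force": force on the tool from outside, world axes, zero at the start; "moment": the same for the moment, N m; "grip_width": finger opening in m.
Only numpy, scipy, OpenCV 4.12 (cv2) and the standard library are available. Lean on these libraries where they do the work, as an engineer would, in place of code of your own. Each camera call takes 0.05 s, during which the arm holds its last target.

## Working session

There is one attempt and no reset: what is moved stays moved. The work goes in short steps, Python scripts to look and compute and a tool call to move; the robot and the scene stay as the last step left them, time stands still between calls to the robot, and variables do not carry over. Pictures are saved under pics/ and viewed, and the job is handed in when it is done.

Besides the shell and the picture viewer there is one more tool, called after "Call:" as name(argument=value, ...) on one line, values as JSON. step_arm: Moves the arm, as the interface text tells. Its arguments: {"type":"object","properties":{"steps":{"type":"array"},"squeeze":{"type":"number"}},"required":["steps"]}

```bash
mkdir -p pics
python3 - <<'E'
from rig import status, eyes, robot
import cv2,numpy as np
o=status.get_obs();print(o)
for n in ["side","top"]:
    p,d=eyes.camera(n);i=eyes.camera_info(n)
    cv2.imwrite(f"pics/{n}0.png",p[:,:,::-1]);np.savez(f"{n}0.npz",p=p,d=d,**i);print(n,i)
E
```

```text
{'time': 0.0, 'q': array([-1.44751798e+00,  5.28471138e-01,  1.43387724e+00, -3.40717172e-06,
        1.18136214e+00, -1.78484977e-01]), 'joint_velocities': array([ 0.00067529, -0.0004279 , -0.0006833 , -0.00133515, -0.00097804,
       -0.00087925]), 'joint_torque': array([-1.25143910e-03, -4.40046430e+01, -1.76588684e+01,  6.31138030e-02,
        5.81175741e-02, -1.55154785e-04]), 'position': array([ 0.18574815, -0.59641415,  0.40377612]), 'tool_rot': array([ 8.05358337e-01, -5.92787337e-01, -7.28971093e-04, -7.68076341e-04]), 'ft_force': array([-1.16661274, -0.35890859, -1.28300034]), 'moment': array([ 0.01961962, -0.01386738,  0.03447704]), 'grip_width': 0.08747004790794455}
side {'K': array([[393.27064424,   0.        , 320.43585396],
       [  0.        , 393.27064424, 200.28596781],
       [  0.        ,   0.        ,   1.        ]]), 'R': array([[-0.9975015 , -0.07051876,  0.0042274 ],
       [-0.05599595,  0.75275311, -0.65591707],
       [ 0.04307227, -0.65451498, -0.75482112]]), 't': array([0.54973507, 0.00338765, 0.86678081])}
top {'K': array([[421.4797694 ,   0.        , 321.09402514],
       [  0.        , 421.4797694 , 203.049607  ],
       [  0.        ,   0.        ,   1.        ]]), 'R': array([[-0.00881092, -0.99967274,  0.02401606],
       [-0.99336512,  0.00599626, -0.11484674],
       [ 0.11466515, -0.02486862, -0.99309287]]), 't': array([0.08713066, 0.55238515, 0.84141194])}
```

View pics/side0.png

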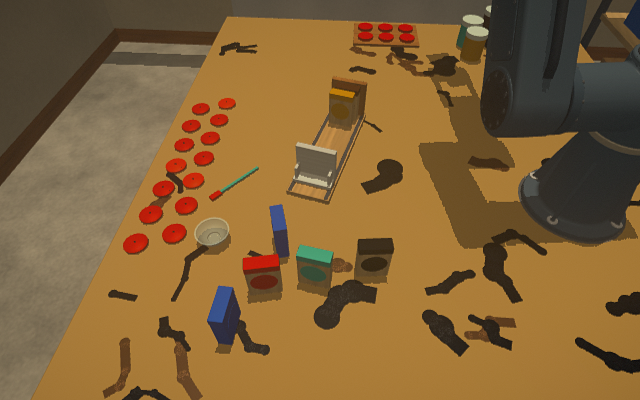

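View pics/top0.png

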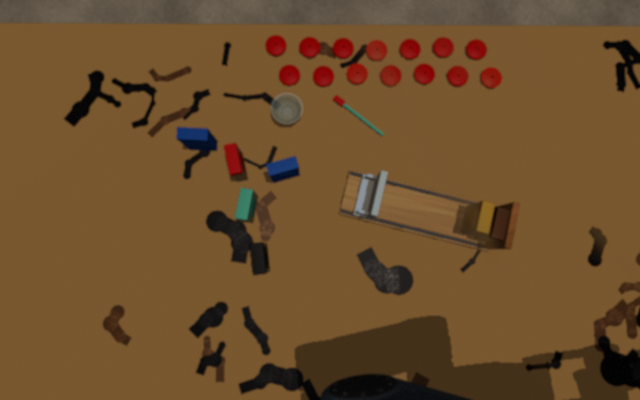

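The side view shows the rack (290–366, 80–200) with its end wall farthest away, and the red board at about (263,275). In the top view the red board's top is at about (234,159), with a blue board on either side. The rack runs from (345,192) to (512,225) and the stop plate is at about (380,193). I'll enlarge these areas next.

```bash
cat > h.py <<'E'
import numpy as np,cv2
def load(n):
    return np.load(n+'.npz')
def px(z,u,v,h=None):
    """world point at pixel on plane z=h"""
    K,R,t=z['K'],z['R'],z['t']
    r=R.T@np.linalg.inv(K)@np.array([u,v,1.]); c=-R.T@t
    return c+r*(h-c[2])/r[2]
def proj(z,X):
    c=z['K']@(z['R']@np.array(X)+z['t']); return c[:2]/c[2]
def cloud(z):
    d=z['d'];v,u=np.mgrid[:d.shape[0],:d.shape[1]]
    P=np.stack([u,v,np.ones_like(u)],-1)@np.linalg.inv(z['K']).T*d[...,None]
    return (P-z['t'])@z['R']
E
python3 - <<'E'
from h import *
z=load('top0');p=z['p'][:,:,::-1]
cv2.imwrite('pics/c1.png',cv2.resize(p[120:220,165:305],None,fx=5.5,fy=5.5,interpolation=cv2.INTER_CUBIC))
cv2.imwrite('pics/c2.png',cv2.resize(p[160:260,330:530],None,fx=4,fy=4,interpolation=cv2.INTER_CUBIC))
for n in['top0','side0']:
    z=load(n);P=cloud(z);c=z['p'].astype(int)
    red=(c[...,0]>120)&(c[...,1]<50)&(c[...,2]<50)&(z['d']>0)&(abs(P[...,2]-.09)<.02)
    Q=P[red];print(n,len(Q),Q.mean(0) if len(Q) else 0)
    if len(Q)>5:
        print(cv2.minAreaRect((Q[:,:2]*1000).astype(np.float32)))
    q=P[(P[...,2]>.06)&(P[...,2]<.13)&(z['d']>0)]
    print('z hist',np.histogram(q[:,2],7))
E
```

```text
top0 330 [0.63525403 0.2571075  0.08868089]
((635.4518432617188, 257.1355895996094), (57.75165557861328, 22.735858917236328), 12.887935638427734)
z hist (array([ 213,  191,  201,  847, 1585, 1053,  450]), array([0.0600081 , 0.06699429, 0.07398047, 0.08096666, 0.08795285,
       0.09493903, 0.10192522, 0.10891141]))
side0 436 [0.63402831 0.25674823 0.08864458]
((633.9017333984375, 256.25445556640625), (59.28750991821289, 24.734188079833984), 12.60020637512207)
z hist (array([1262, 1265, 3471, 1148,  704,  379,  387]), array([0.0600181 , 0.07001497, 0.08001185, 0.09000873, 0.1000056 ,
       0.11000248, 0.11999935, 0.12999623]))
```

View pics/c1.png

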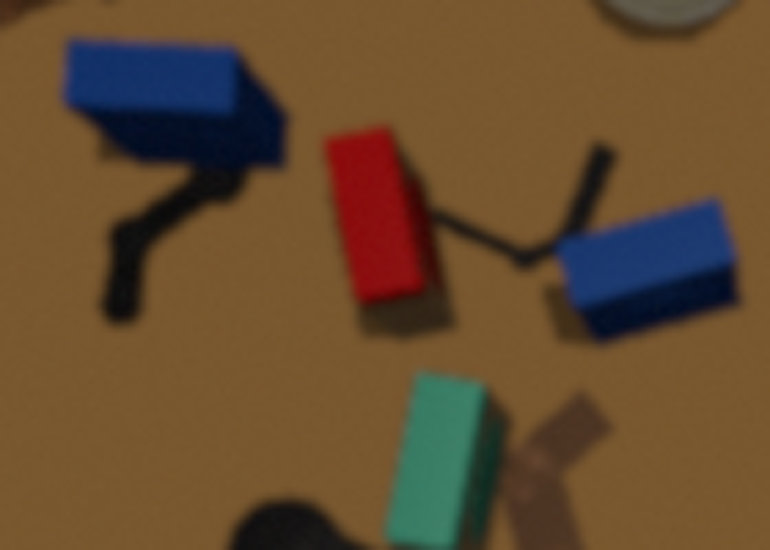

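View pics/c2.png

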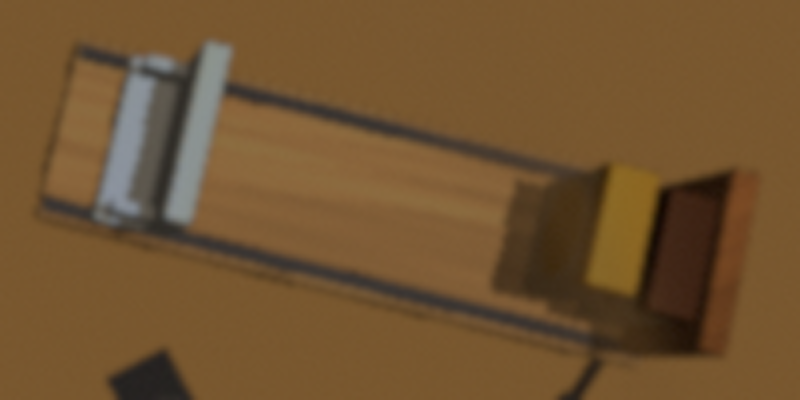

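Run:
```python
from h import *
z=load('top0')
s=lambda x,y:(330+x/4,160+y/4)
def pr(n,x,y,h): 
    w=px(z,*s(x,y),h)[:2]; print(n,w.round(4)); return w
# wall top (z .107) corners in crop
for n,x,y,h in [('wall tl',735,170,.107),('wall tr',762,172,.107),('wall bl',697,352,.107),('wall br',722,355,.107),
 ('och tl',610,164,.102),('och tr',663,172,.102),('och bl',586,285,.102),('och br',632,297,.102),
 ('stop tl',207,42,.097),('stop tr',233,46,.097),('stop bl',164,220,.097),('stop br',190,226,.097),
 ('base tl',80,46,.012),('base bl',40,213,.012)]: pr(n,x,y,h)
for nm in ['top0','side0']:
  z=load(nm);P=cloud(z);c=z['p'].astype(int);h=P[...,2];ok=z['d']>0
  reg=ok&(P[...,0]>.4)&(P[...,0]<.72)&(P[...,1]<.05)&(P[...,1]>-.4)
  for n,a,b in [('top95-98',.094,.0985),('boards',.0995,.1035),('wall',.1055,.112),('base',.009,.015)]:
    Q=P[reg&(h>a)&(h<b)]
    if len(Q)>20: print(nm,n,len(Q),Q.mean(0).round(4),cv2.minAreaRect((Q[:,:2]*1000).astype(np.float32)))
```

```text
wall tl [ 0.5431 -0.2829]
wall tr [ 0.542  -0.2959]
wall bl [ 0.4569 -0.2594]
wall br [ 0.4554 -0.2713]
och tl [ 0.5469 -0.2249]
och tr [ 0.5429 -0.2504]
och bl [ 0.489  -0.2103]
och br [ 0.4832 -0.2321]
stop tl [ 0.6081 -0.0333]
stop tr [ 0.6061 -0.0459]
stop bl [ 0.5218 -0.0105]
stop br [ 0.5189 -0.0229]
base tl [0.6227 0.0202]
base bl [0.5333 0.0428]
top0 top95-98 443 [ 0.5427 -0.11    0.0963] ((531.6543579101562, -152.3126983642578), (270.9671936035156, 88.57022094726562), 75.5122299194336)
top0 boards 668 [ 0.5071 -0.248   0.1011] ((532.4210815429688, -154.59567260742188), (271.5478515625, 88.01043701171875), 74.87588500976562)
top0 wall 100 [ 0.504  -0.2794  0.1063] ((499.9917907714844, -278.13006591796875), (13.487080574035645, 87.96919250488281), 76.62268829345703)
top0 base 3815 [ 0.5382 -0.117   0.0108] ((538.5930786132812, -126.25660705566406), (328.35601806640625, 100.13383483886719), 75.50857543945312)
side0 top95-98 301 [ 0.5422 -0.1105  0.0959] ((532.1212768554688, -148.83694458007812), (266.9869079589844, 88.62364959716797), 75.327392578125)
side0 boards 257 [ 0.5065 -0.2496  0.1008] ((504.46331787109375, -247.7939453125), (71.6693344116211, 89.08596801757812), 79.5013198852539)
side0 wall 24 [ 0.5021 -0.2759  0.106 ] ((500.51507568359375, -275.4990234375), (13.100624084472656, 82.49977111816406), 76.05963897705078)
side0 base 1581 [ 0.5345 -0.1116  0.0106] ((538.069091796875, -124.25677490234375), (329.81463623046875, 99.80160522460938), 75.40510559082031)
```

Call:
step_arm(steps=[[-0.15,-0.5,-0.5,0,0,0,0.56],[-0.15,-1,-1,0,0,0,0],[-0.15,-1,-1,0,0,0,0],[-0.15,-1,-1,0,0,0,0],[-0.15,-1,-1,0,0,0,0],[-0.15,-1,-1,0,0,0,0],[-0.15,-1,-1,0,0,0,0],[-0.15,-1,-1,0,0,0,0],[-0.15,-1,-1,0,0,0,0],[-0.15,-1,-1,0,0,0,0]])

```text
time: 1.1
position: [0.364, -0.3104, 0.4045]
tool_rot: [0.781, -0.624, -0.0, -0.0]
ft_force: [0.7, -0.5, -0.8]
grip_width: 0.0502
```

```bash
cat >> h.py <<'E'
from scipy.spatial.transform import Rotation as Ro
def togo(target,xyaw):
    from rig import status
    o=status.get_obs();R=Ro.from_quat(o['tool_rot']).as_matrix()
    X=np.array([np.cos(np.radians(xyaw)),np.sin(np.radians(xyaw)),0]);Z=np.array([0,0,-1.]);T=np.stack([X,np.cross(Z,X),Z],1)
    print('t',o['time'],'pos',o['position'].round(4),'yaw',np.degrees(np.arctan2(R[1,0],R[0,0])).round(2),'grip',o['grip_width'].round(4),'F',o['ft_force'].round(1),'q',o['q'].round(2))
    print('shift rows',(R.T@(np.array(target)-o['position'])/.025).round(2),'turn rows',(np.degrees(Ro.from_matrix(R.T@T).as_rotvec())/8).round(2))
    return o
E
python3 -c "
from h import *
togo([.635,.257,.29],-77.2)"
```

```text
Traceback (most recent call last):
  File "h.py", line 20, in togo
    print('t',o['time'],'pos',o['position'].round(4),'yaw',np.degrees(np.arctan2(R[1,0],R[0,0])).round(2),'grip',o['grip_width'].round(4),'F',o['ft_force'].round(1),'q',o['q'].round(2))
                                                                                                                 ^^^^^^^^^^^^^^^^^^^^^
AttributeError: 'float' object has no attribute 'round'
```

```bash
sed -i "s/o\['grip_width'\].round(4)/round(o['grip_width'],4)/" h.py
python3 -c "
from h import *
togo([.635,.257,.30],-77.2)"
```

```text
t 1.1 pos [ 0.364  -0.3104  0.4045] yaw -77.2 grip 0.0502 F [ 0.7 -0.5 -0.8] q [-0.94  0.33  1.79  0.    1.02  0.41]
shift rows [-19.73 -15.6    4.19] turn rows [ 0.  0. -0.]
```

Call:
step_arm(steps=[[-0.15,-1,-0.8,0,0,0,0],[-0.15,-1,-0.8,0,0,0,0],[-0.15,-1,-0.8,0,0,0,0],[-0.15,-1,-0.8,0,0,0,0],[-0.15,-1,-0.8,0,0,0,0],[-0.15,-1,-0.8,0,0,0,0],[-0.15,-1,-0.8,0,0,0,0],[-0.15,-1,-0.8,0,0,0,0],[-0.15,-1,-0.8,0,0,0,0],[-0.15,-1,-0.8,0,0,0,0]])

```text
time: 2.1
position: [0.5034, -0.0223, 0.4045]
tool_rot: [0.782, -0.624, -0.0, 0.0]
ft_force: [0.4, -0.3, 0.3]
grip_width: 0.05
```

Call:
step_arm(steps=[[-0.15,-1,-0.8,0,0,0,0],[-0.15,-1,-0.8,0,0,0,0],[-0.15,-1,-0.8,0,0,0,0],[-0.15,-1,-0.8,0,0,0,0],[-0.15,-1,-0.8,0.5,0,0,0],[-0.15,-1,-0.8,0.5,0,0,0],[-0.15,-1,-0.8,0.5,0,0,0],[-0.15,-1,-0.8,0.5,0,0,0],[-0.15,-0.5,-0.5,0,0,0,0],[-0.15,0,0,0,0,0,0]])

```text
time: 3.1
position: [0.6246, 0.2238, 0.3535]
tool_rot: [0.782, -0.623, -0.0, 0.0]
ft_force: [0.3, -0.6, 0.1]
grip_width: 0.05
```

Run:
```python
from h import *
from rig import eyes
togo([.635,.257,.229],-77.2)
i=eyes.camera_info('wrist');p,d=eyes.camera('wrist')
cv2.imwrite("pics/w1.png",p[:,:,::-1]);np.savez("w1.npz",p=p,d=d,**i)
z=load('w1');P=cloud(z);c=z['p'].astype(int)
red=(c[...,0]>120)&(c[...,1]<50)&(c[...,2]<50)&(d>0)&(abs(P[...,2]-.09)<.006)
Q=P[red];print(len(Q),Q.mean(0),cv2.minAreaRect((Q[:,:2]*1000).astype(np.float32)))
```

```text
t 3.1 pos [0.6246 0.2238 0.3535] yaw -77.04 grip 0.05 F [ 0.3 -0.6  0.1] q [0.18 0.64 1.38 0.   1.13 1.52]
shift rows [-1.2  -0.7   4.98] turn rows [0.   0.   0.02]
1957 [0.63547532 0.25678488 0.09027049] ((634.15283203125, 256.8583679199219), (59.737876892089844, 23.31549644470215), 11.94310474395752)
```

View pics/w1.png

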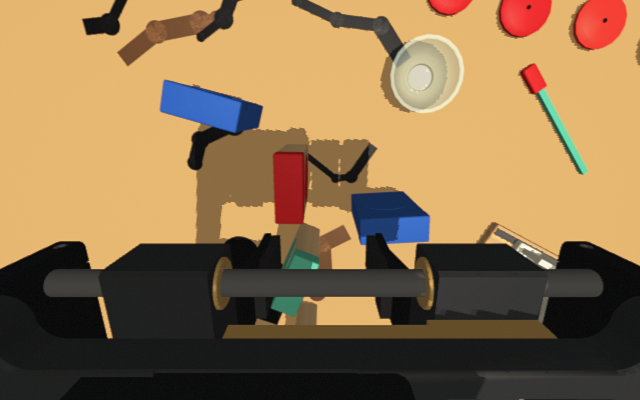

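The wrist view shows the red board's top at (291,188) with clear space on both sides, and the nearest blue board starts at column 352. The wrist depth puts the board at (0.635, 0.257), which matches the other two cameras. I'll line up, go down and grasp.

Call:
step_arm(steps=[[-0.15,-0.6,-0.35,0,0,0,0],[-0.15,-0.6,-0.35,0,0,0,0],[-0.15,0,0,0,0,0,0],[-0.15,0,0,0.8,0,0,0],[-0.15,0,0,0.8,0,0,0],[-0.15,0,0,0.6,0,0,0],[-0.15,0,0,0.3,0,0,0],[-0.15,0,0,0,0,0,0],[-0.15,0,0,0,0,0,0],[-0.15,0,0,0,0,0,0]])

```text
time: 4.15
position: [0.6351, 0.255, 0.2934]
tool_rot: [0.782, -0.624, 0.001, -0.001]
ft_force: [-0.4, 0.2, 0.3]
grip_width: 0.0501
```

Run:
```python
from h import *
togo([.635,.257,.229],-77.5)
```

```text
t 4.15 pos [0.6351 0.255  0.2934] yaw -77.19 grip 0.0501 F [-0.4  0.2  0.3] q [ 0.22  0.73  1.36 -0.    1.04  1.57]
shift rows [-0.08 -0.01  2.57] turn rows [-0.02 -0.    0.04]
```

Call:
step_arm(steps=[[-0.15,-0.08,0,0.7,0,0,0.04],[-0.15,0,0,0.7,0,0,0],[-0.15,0,0,0.7,0,0,0],[-0.15,0,0,0.47,0,0,0],[-0.15,0,0,0,0,0,0],[-0.15,0,0,0,0,0,0],[1,0,0,0,0,0,0],[1,0,0,0,0,0,0],[1,0,0,0,0,0,0],[1,0,0,0,0,0,0]], squeeze=20)

```text
time: 5.15
position: [0.6343, 0.2569, 0.2285]
tool_rot: [0.78, -0.626, 0.0, -0.0]
ft_force: [0.5, -0.6, -0.5]
grip_width: 0.0262
```

Call:
step_arm(steps=[[1,0,0,0,0,0,0],[1,0,0,0,0,0,0],[1,0,0,-0.4,0,0,0],[1,0,0,-0.6,0,0,0],[1,0,0,-1,0,0,0],[1,0,0,-1,0,0,0],[1,0,0,-1,0,0,0],[1,0,0,-1,0,0,0],[1,0,0,-0.5,0,0,0],[1,0,0,0,0,0,0]])

```text
time: 6.15
position: [0.6347, 0.2571, 0.3688]
tool_rot: [0.78, -0.626, 0.002, -0.002]
ft_force: [0.5, -0.5, -0.5]
grip_width: 0.0237
```

Run:
```python
from h import *
from rig import eyes
y=-.045
o=togo(np.r_[np.array([.5385,-.1255])+y*np.array([.250,.968]),.36],-104.5)
z=load('side0');p,d=eyes.camera('side');cv2.imwrite("pics/s1.png",p[:,:,::-1])
```

```text
t 6.15 pos [0.6347 0.2571 0.3688] yaw -77.5 grip 0.0237 F [ 0.5 -0.5 -0.5] q [0.22 0.65 1.31 0.   1.18 1.57]
shift rows [15.71  7.89  0.3 ] turn rows [-0.04  0.01  3.37]
```

View pics/s1.png

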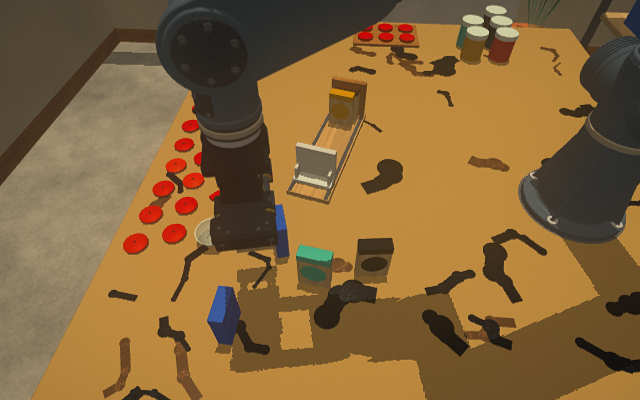

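The board is held, with the grip at 23.7 mm. Next I carry it over the rack.

Call:
step_arm(steps=[[1,0.5,0.25,0,0,0,0],[1,1,0.5,0,0,0,0],[1,1,0.5,0,0,0,0],[1,1,0.5,0,0,0,0],[1,1,0.5,0,0,0,0],[1,1,0.5,0,0,0,0],[1,1,0.5,0,0,0,0],[1,1,0.5,0,0,0,0],[1,1,0.5,0,0,0,0],[1,1,0.5,0,0,0,0]])

```text
time: 7.2
position: [0.5681, -0.0024, 0.3638]
tool_rot: [0.78, -0.626, -0.002, 0.001]
ft_force: [0.5, 0.2, -0.2]
grip_width: 0.0239
```

Call:
step_arm(steps=[[1,1,0.5,0,0,0,0],[1,1,0.5,0,0,0,0],[1,1,0.5,0,0,0,0],[1,1,0.5,0,0,0,0],[1,1,0.5,0,0,0,0],[1,0.5,0.25,0,0,0,0.7],[1,0,0,0,0,0,0.9],[1,0,0,0,0,0,0.9],[1,0,0,0,0,0,0.87],[1,0,0,0,0,0,0]])

```text
time: 8.2
position: [0.5311, -0.1502, 0.364]
tool_rot: [-0.612, 0.791, 0.002, -0.001]
ft_force: [0.2, -0.0, -0.3]
grip_width: 0.0237
```

Run:
```python
from h import *
from rig import eyes
y=-.045
o=togo(np.r_[np.array([.5385,-.1255])+y*np.array([.250,.968]),.242],-104.5)
for n in ['wrist','side']:
  i=eyes.camera_info(n);p,d=eyes.camera(n)
  cv2.imwrite(f"pics/{n}2.png",p[:,:,::-1]);np.savez(f"{n}2.npz",p=p,d=d,**i)
```

```text
t 8.2 pos [ 0.5311 -0.1502  0.364 ] yaw -104.5 grip 0.0237 F [ 0.2 -0.  -0.3] q [-0.48  0.48  1.66 -0.    1.    1.35]
shift rows [ 0.77 -0.06  4.88] turn rows [0.03 0.   0.  ]
```

View pics/wrist2.png

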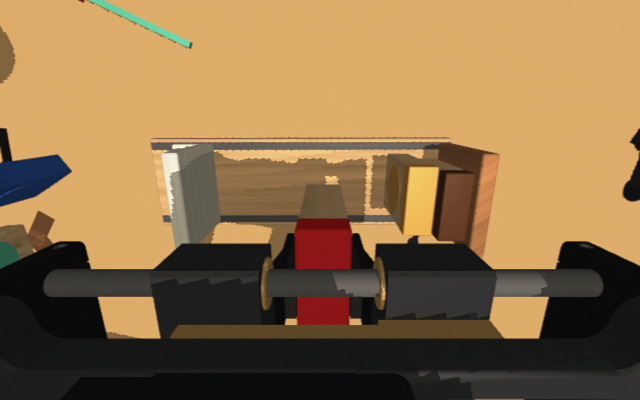

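View pics/side2.png

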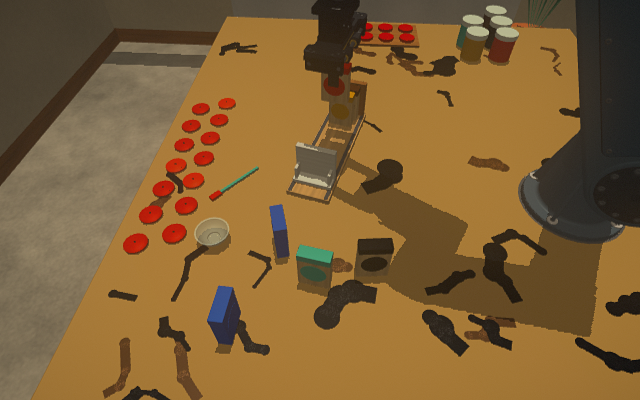

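The wrist view shows the red board at (323,270), parallel to the rack between the stop (190,195) and the ochre board (420,200). I'll check the ochre, stop and wall positions in rack coordinates from this view.

```bash
cat >> h.py <<'E'
def rackP(P,c=(.5385,-.1255),a=-14.5):
    a=np.radians(a);d=P[...,:2]-np.array(c)
    return np.stack([d[...,0]*np.cos(a)+d[...,1]*np.sin(a),-d[...,0]*np.sin(a)+d[...,1]*np.cos(a),P[...,2]],-1)
E
python3 - <<'E'
from h import *
z=load('wrist2');Q=rackP(cloud(z));d=z['d'];ok=(d>0)&(abs(Q[...,0])<.06)&(abs(Q[...,1])<.18)
for n,a,b,y0,y1 in [('stop',.094,.0995,.05,.16),('boards',.0995,.1042,-.15,-.06),('wall',.105,.11,-.18,-.14),('base',.009,.015,-.17,.17)]:
    q=Q[ok&(Q[...,2]>a)&(Q[...,2]<b)&(Q[...,1]>y0)&(Q[...,1]<y1)]
    print(n,len(q),np.percentile(q,[1,50,99],axis=0).round(4).tolist() if len(q)>5 else '')
r=rackP(cloud(z));c=z['p'].astype(int);m=(c[...,0]>90)&(c[...,1]<45)&(c[...,2]<45)&(d>0)&(d<.4)
q=r[m];print('red',len(q),np.percentile(q,[1,50,99],axis=0).round(4).tolist())
E
```

```text
stop 1600 [[-0.0355, 0.0944, 0.0943], [0.0071, 0.1007, 0.0973], [0.0444, 0.1081, 0.0989]]
boards 4124 [[-0.0299, -0.1496, 0.1001], [0.0033, -0.1241, 0.1023], [0.0337, -0.094, 0.1038]]
wall 1678 [[-0.0405, -0.1636, 0.1052], [0.0055, -0.1565, 0.1069], [0.0442, -0.15, 0.1086]]
base 15116 [[-0.048, -0.1467, 0.0101], [0.0135, 0.0124, 0.0121], [0.0499, 0.1617, 0.0142]]
red 4200 [[-0.0182, -0.0364, 0.2132], [0.0158, -0.0249, 0.2258], [0.0288, -0.013, 0.2271]]
```

The rack frame fits to about 1 mm: the ochre face is at y=-94 mm, the stop face at 94 mm and the wall at -150 mm. I'll lower the board now.

Call:
step_arm(steps=[[1,0.4,-0.06,0,0.03,0,0],[1,0.37,0,0.4,0,0,0],[1,0,0,0.7,0,0,0],[1,0,0,0.8,0,0,0],[1,0,0,0.8,0,0,0],[1,0,0,0.8,0,0,0],[1,0,0,0.5,0,0,0],[1,0,0,0.4,0,0,0],[1,0,0,0,0,0,0],[1,0,0,0,0,0,0]])

```text
time: 9.3
position: [0.5295, -0.1692, 0.2557]
tool_rot: [-0.612, 0.79, -0.002, 0.001]
ft_force: [-0.4, 0.3, -1.0]
grip_width: 0.0237
```

Run:
```python
from h import *
y=-.045
o=togo(np.r_[np.array([.5385,-.1255])+y*np.array([.250,.968]),.2405],-104.5)
```

```text
t 9.3 pos [ 0.5295 -0.1692  0.2557] yaw -104.46 grip 0.0237 F [-0.4  0.3 -1. ] q [-0.51  0.65  1.73  0.    0.76  1.31]
shift rows [0.02 0.09 0.61] turn rows [-0.03 -0.    0.  ]
```

Call:
step_arm(steps=[[1,0.02,0.09,0.2,0,0,0],[1,0,0,0.2,0,0,0],[1,0,0,0.1,0,0,0],[1,0,0,0.07,0,0,0],[1,0,0,0.03,0,0,0],[1,0,0,0,0,0,0],[1,0,0,0,0,0,0],[1,0,0,0,0,0,0],[1,0,0,0,0,0,0],[1,0,0,0,0,0,0]])

```text
time: 10.3
position: [0.5271, -0.1689, 0.2405]
tool_rot: [-0.612, 0.791, -0.002, 0.001]
ft_force: [-0.4, -0.2, -1.2]
grip_width: 0.024
```

Run:
```python
from h import *
from rig import eyes
y=-.045
o=togo(np.r_[np.array([.5385,-.1255])+y*np.array([.250,.968]),.2405],-104.5)
p,d=eyes.camera('side');cv2.imwrite("pics/s3.png",cv2.resize(p[60:220,260:420,::-1],None,fx=3.7,fy=3.7,interpolation=cv2.INTER_CUBIC))
```

```text
t 10.3 pos [ 0.5271 -0.1689  0.2405] yaw -104.47 grip 0.024 F [-0.4 -0.2 -1.2] q [-0.51  0.68  1.74  0.    0.72  1.31]
shift rows [ 0.01 -0.01  0.  ] turn rows [-0.03 -0.    0.  ]
```

View pics/s3.png

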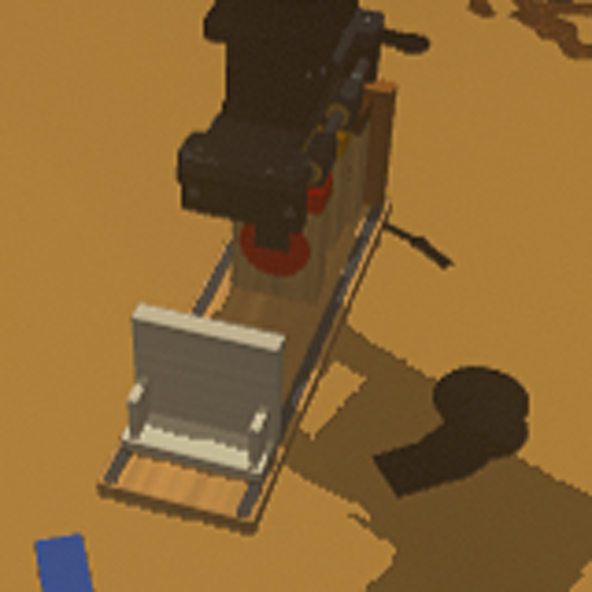

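Call:
step_arm(steps=[[1,0,0,0.02,0,0,0],[1,0,0,0.02,0,0,0],[1,0,0,0,0,0,0],[1,0,0,0,0,0,0],[1,0,0,0,0,0,0],[1,0,0,0,0,0,0],[1,0,0,0,0,0,0],[1,0,0,0,0,0,0],[1,0,0,0,0,0,0],[1,0,0,0,0,0,0]])

```text
time: 11.35
position: [0.5271, -0.1689, 0.2403]
tool_rot: [-0.612, 0.79, -0.002, 0.001]
ft_force: [-0.6, 0.8, 6.6]
grip_width: 0.0244
```

The board touches the rack base, with 6.6 N upward on the wrist. I release it part way and then lift off.

Call:
step_arm(steps=[[0.4,0,0,0,0,0,0],[0.35,0,0,0,0,0,0],[0.28,0,0,0,0,0,0],[0.2,0,0,0,0,0,0],[0.12,0,0,0,0,0,0],[0.12,0,0,0,0,0,0],[0.12,0,0,-0.2,0,0,0],[0.12,0,0,-0.4,0,0,0],[0.12,0,0,-0.6,0,0,0],[0.12,0,0,-0.8,0,0,0]])

```text
time: 12.35
position: [0.5266, -0.1687, 0.2902]
tool_rot: [-0.612, 0.791, -0.001, 0.001]
ft_force: [0.5, 0.2, -0.1]
grip_width: 0.038
```

Call:
step_arm(steps=[[0.12,0,0,-1,0,0,0],[0.12,0,0,-1,0,0,0],[0.12,0,0,-0.8,0,0,0],[0.12,0,0,0,0,0,0],[1,-1,0,0,0,0,0],[1,-1,0,0,0,0,0],[1,-1,0,0,0,0,0],[1,-1,0,0,0,0,0],[1,-0.5,0,0,0,0,0],[1,0,0,0,0,0,0]])

```text
time: 13.35
position: [0.5546, -0.0585, 0.359]
tool_rot: [-0.613, 0.79, -0.001, 0.001]
ft_force: [0.4, 0.6, -0.4]
grip_width: 0.0024
```

Run:
```python
from h import *
from rig import eyes
o=togo(np.r_[np.array([.5385,-.1255])+.16*np.array([.250,.968]),.36],-104.5)
n='wrist'
i=eyes.camera_info(n);p,d=eyes.camera(n)
cv2.imwrite(f"pics/{n}4.png",p[:,:,::-1]);np.savez(f"{n}4.npz",p=p,d=d,**i)
p,d=eyes.camera('side');cv2.imwrite("pics/s4.png",cv2.resize(p[60:220,260:420,::-1],None,fx=3.7,fy=3.7,interpolation=cv2.INTER_CUBIC))
```

```text
t 13.35 pos [ 0.5546 -0.0585  0.359 ] yaw -104.32 grip 0.0024 F [ 0.4  0.6 -0.4] q [-0.31  0.5   1.65  0.    0.99  1.52]
shift rows [-3.64 -0.06 -0.04] turn rows [-0.02  0.    0.02]
```

View pics/wrist4.png

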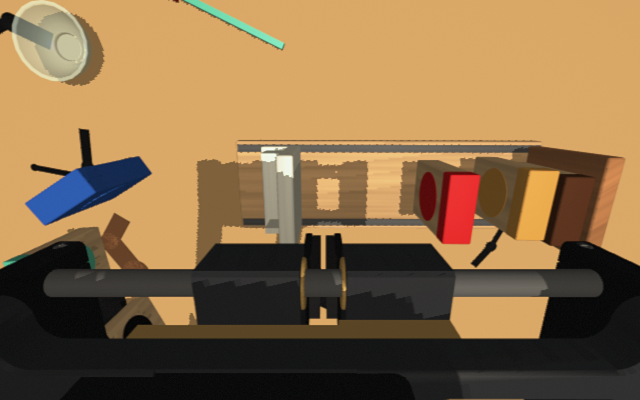

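View pics/s4.png

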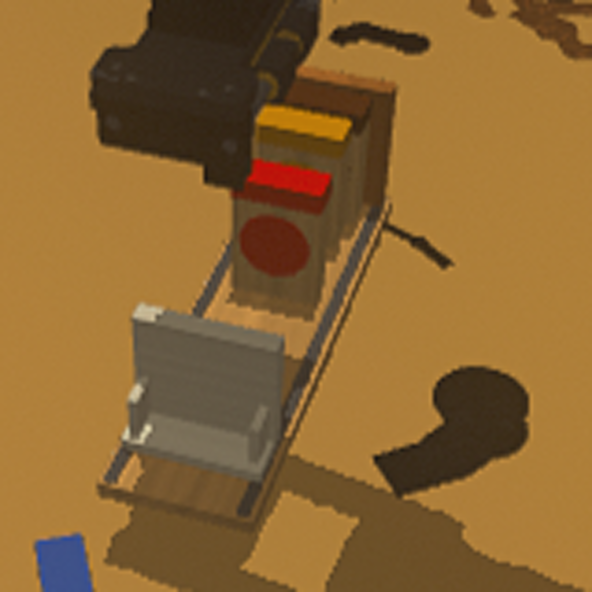

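The red board stands free and upright in the rack in both views. I close the fingers, move behind the stop and come down there.

Call:
step_arm(steps=[[1,-0.8,-0.06,0,0,0,0.02],[1,-0.8,0,0,0,0,0],[1,-0.8,0,0,0,0,0],[1,-0.8,0,0,0,0,0],[1,0,0,0,0,0,0],[1,0,0,0.6,0,0,0],[1,0,0,0.8,0,0,0],[1,0,0,0.8,0,0,0],[1,0,0,0,0,0,0],[1,0,0,0,0,0,0]])

```text
time: 14.45
position: [0.5765, 0.0159, 0.3044]
tool_rot: [-0.611, 0.792, -0.002, 0.001]
ft_force: [0.6, -0.4, 0.1]
grip_width: 0.0005
```

Run:
```python
from h import *
from rig import eyes
o=togo(np.r_[np.array([.5385,-.1255])+.15*np.array([.250,.968]),.235],-104.5)
p,d=eyes.camera('side');cv2.imwrite("pics/s5.png",cv2.resize(p[60:220,260:420,::-1],None,fx=3.7,fy=3.7,interpolation=cv2.INTER_CUBIC))
```

```text
t 14.45 pos [0.5765 0.0159 0.3044] yaw -104.71 grip 0.0005 F [ 0.6 -0.4  0.1] q [-0.17  0.6   1.65 -0.    0.9   1.66]
shift rows [-0.14  0.07  2.78] turn rows [-0.02 -0.   -0.03]
```

View pics/s5.png

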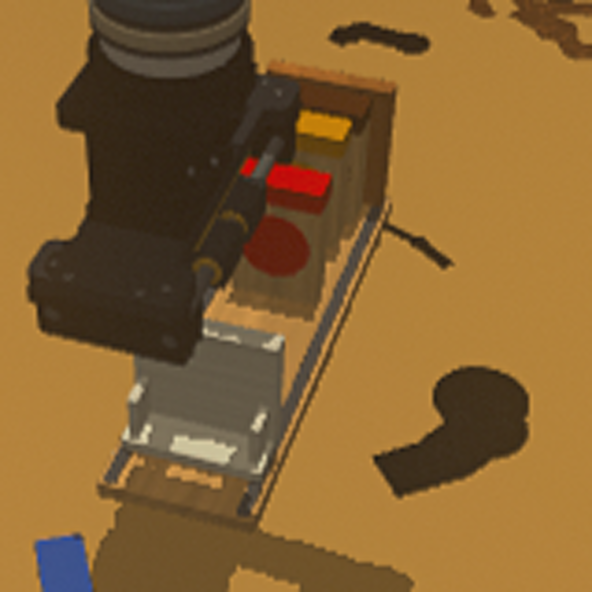

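Call:
step_arm(steps=[[1,-0.25,0.07,0.3,-0.02,0,-0.03],[1,0,0,0.5,0,0,0],[1,0,0,0.6,0,0,0],[1,0,0,0.6,0,0,0],[1,0,0,0.5,0,0,0],[1,0,0,0.28,0,0,0],[1,0,0,0,0,0,0],[1,0,0,0,0,0,0],[1,0.3,0,0,0,0,0],[1,0.3,0,0,0,0,0]])

```text
time: 15.5
position: [0.5729, 0.0087, 0.2357]
tool_rot: [-0.613, 0.79, -0.001, 0.001]
ft_force: [0.1, 0.3, -1.0]
grip_width: 0.0004
```

Run:
```python
from h import *
from rig import eyes
o=togo(np.r_[np.array([.5385,-.1255])-.048*np.array([.250,.968]),.235],-104.5)
p,d=eyes.camera('side');cv2.imwrite("pics/s6.png",cv2.resize(p[60:220,260:420,::-1],None,fx=3.7,fy=3.7,interpolation=cv2.INTER_CUBIC))
```

```text
t 15.5 pos [0.5729 0.0087 0.2357] yaw -104.35 grip 0.0004 F [ 0.1  0.3 -1. ] q [-0.18  0.7   1.69 -0.    0.74  1.64]
shift rows [7.46 0.01 0.03] turn rows [-0.02 -0.    0.02]
```

View pics/s6.png

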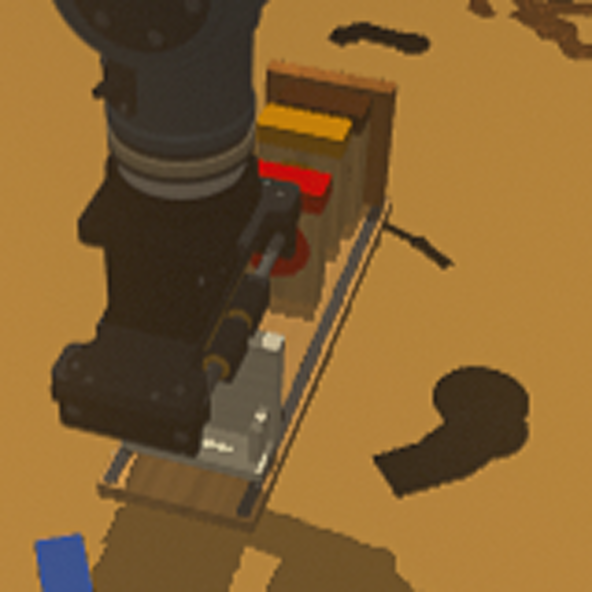

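Call:
step_arm(steps=[[1,0.2,0,0,0,0,0.02],[1,0.2,0,0,0,0,0],[1,0.3,0,0,0,0,0],[1,0.4,0,0,0,0,0],[1,0.4,0,0,0,0,0],[1,0.4,0,0,0,0,0],[1,0.4,0,0,0,0,0],[1,0.4,0,0,0,0,0],[1,0.4,0,0,0,0,0],[1,0.4,0,0,0,0,0]])

```text
time: 16.55
position: [0.5507, -0.0765, 0.2351]
tool_rot: [-0.612, 0.791, -0.001, 0.001]
ft_force: [1.8, 2.5, 1.8]
grip_width: -0.0001
```

Call:
step_arm(steps=[[1,0.3,0,0,0,0,0],[1,0.3,0,0,0,0,0],[1,0.2,0,0,0,0,0],[1,0.2,0,0,0,0,0],[1,0.2,0,0,0,0,0],[1,0.2,0,0,0,0,0],[1,0.2,0,0,0,0,0],[1,0.2,0,0,0,0,0],[1,0.2,0,0,0,0,0],[1,0.2,0,0,0,0,0]])

```text
time: 17.55
position: [0.537, -0.1292, 0.235]
tool_rot: [-0.612, 0.791, -0.001, 0.001]
ft_force: [2.5, 1.7, 2.1]
grip_width: 0.0007
```

Run:
```python
from h import *
from rig import eyes
o=togo(np.r_[np.array([.5385,-.1255])-.048*np.array([.250,.968]),.235],-104.5)
p,d=eyes.camera('side');cv2.imwrite("pics/s7.png",cv2.resize(p[60:220,260:420,::-1],None,fx=3.7,fy=3.7,interpolation=cv2.INTER_CUBIC))
n='wrist'
i=eyes.camera_info(n);p,d=eyes.camera(n)
cv2.imwrite(f"pics/{n}7.png",p[:,:,::-1]);np.savez(f"{n}7.npz",p=p,d=d,**i)
```

```text
t 17.55 pos [ 0.537  -0.1292  0.235 ] yaw -104.54 grip 0.0007 F [2.5 1.7 2.1] q [-0.44  0.68  1.75  0.    0.71  1.39]
shift rows [ 1.76 -0.02  0.  ] turn rows [-0.01 -0.   -0.01]
```

View pics/s7.png

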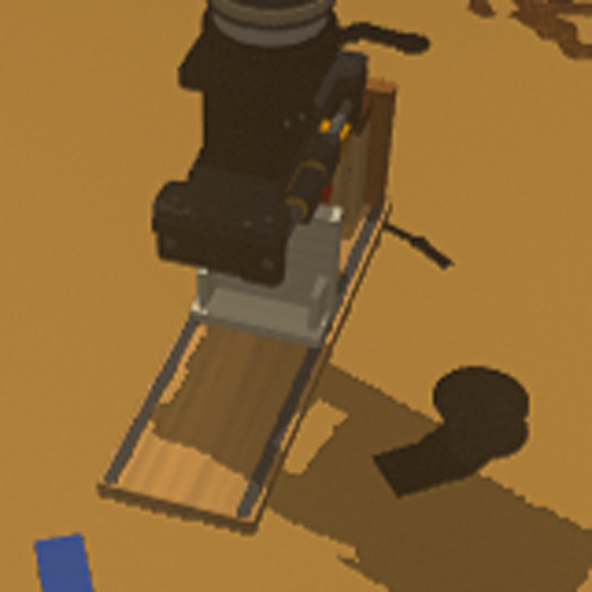

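View pics/wrist7.png

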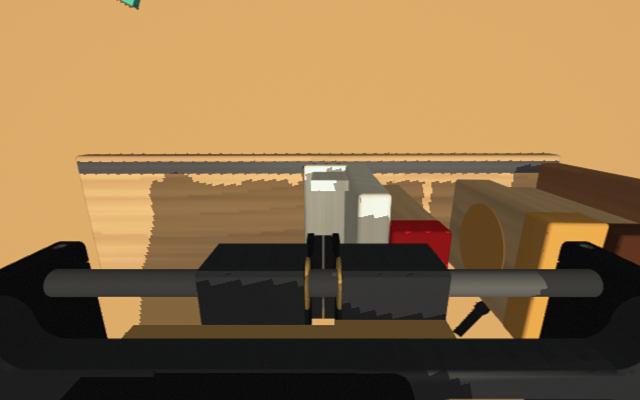

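The stop (335–390, 165–240) is moving with the fingers and has just reached the red board at (418,240), which is upright. I keep pushing slowly and watch the force.

Call:
step_arm(steps=[[1,0.1,0,0,0,0,0],[1,0.12,0,0,0,0,0],[1,0.15,0,0,0,0,0],[1,0.15,0,0,0,0,0],[1,0.15,0,0,0,0,0],[1,0.15,0,0,0,0,0],[1,0.15,0,0,0,0,0],[1,0.12,0,0,0,0,0],[1,0.12,0,0,0,0,0],[1,0.1,0,0,0,0,0]])

```text
time: 18.65
position: [0.5285, -0.1607, 0.2348]
tool_rot: [-0.612, 0.791, -0.0, 0.0]
ft_force: [0.5, 3.7, -1.0]
grip_width: 0.0005
```

Call:
step_arm(steps=[[1,0.06,0,0,0,0,0],[1,0.06,0,0,0,0,0],[1,0.05,0,0,0,0,0],[1,0.04,0,0,0,0,0],[1,0.04,0,0,0,0,0],[1,0.04,0,0,0,0,0],[1,0,0,0,0,0,0],[1,0,0,0,0,0,0],[1,0,0,0,0,0,0],[1,0,0,0,0,0,0]])

```text
time: 19.65
position: [0.527, -0.1676, 0.2351]
tool_rot: [-0.612, 0.791, -0.001, 0.0]
ft_force: [-0.3, 3.0, -0.4]
grip_width: 0.0004
```

Run:
```python
from h import *
from rig import eyes
o=togo(np.r_[np.array([.5385,-.1255])-.048*np.array([.250,.968]),.235],-104.5)
n='wrist'
i=eyes.camera_info(n);p,d=eyes.camera(n)
cv2.imwrite(f"pics/{n}8.png",p[:,:,::-1]);np.savez(f"{n}8.npz",p=p,d=d,**i)
```

```text
t 19.65 pos [ 0.527  -0.1676  0.2351] yaw -104.54 grip 0.0004 F [-0.3  3.  -0.4] q [-0.51  0.69  1.74  0.    0.71  1.31]
shift rows [ 0.18 -0.03  0.  ] turn rows [-0.01 -0.   -0.01]
```

View pics/wrist8.png

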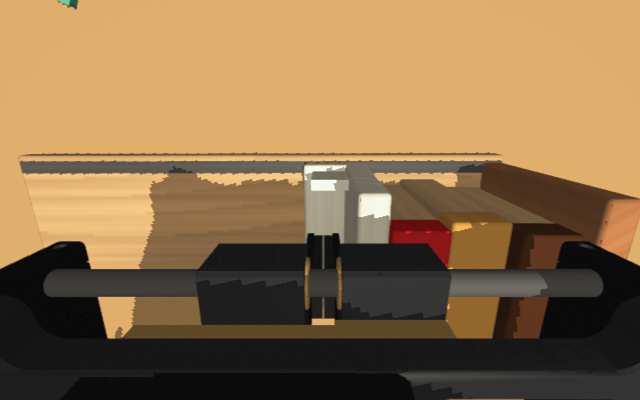

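Run:
```python
from h import *
z=load('wrist8');Q=rackP(cloud(z));d=z['d'];ok=(d>0)&(abs(Q[...,0])<.06)&(abs(Q[...,1])<.18)
for n,a,b,y0,y1 in [('stop',.093,.0985,-.09,-.03),('boards',.099,.1045,-.16,-.06),('wall',.1055,.11,-.18,-.14)]:
    q=Q[ok&(Q[...,2]>a)&(Q[...,2]<b)&(Q[...,1]>y0)&(Q[...,1]<y1)]
    print(n,len(q),np.percentile(q,[2,50,98],axis=0).round(4).tolist() if len(q)>5 else '')
cv2.imwrite('pics/w8c.png',cv2.resize(z['p'][140:340,370:640,::-1],None,fx=2.9,fy=2.9,interpolation=cv2.INTER_CUBIC))
```

```text
stop 1927 [[0.0238, -0.0865, 0.0936], [0.0337, -0.0642, 0.0972], [0.0453, -0.0568, 0.0984]]
boards 9962 [[-0.0191, -0.151, 0.0995], [0.0202, -0.114, 0.1022], [0.0425, -0.0755, 0.1037]]
wall 1877 [[0.0231, -0.1632, 0.1057], [0.0348, -0.1565, 0.1069], [0.0449, -0.15, 0.1081]]
```

View pics/w8c.png

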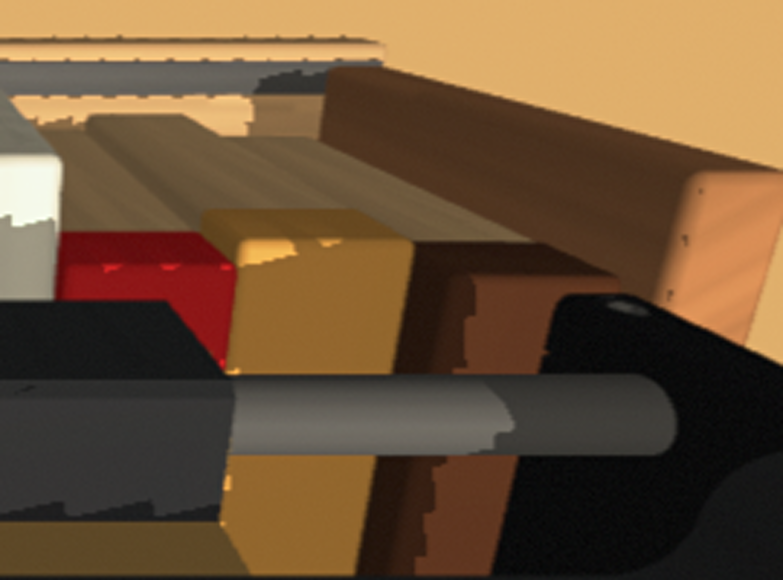

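The boards are now touching each other and upright. The stop face is at about -71 mm and needs to reach -78, so I push about 7 mm more with a force check.

Call:
step_arm(steps=[[1,0.04,0,0,0,0,0],[1,0.04,0,0,0,0,0],[1,0.04,0,0,0,0,0],[1,0.04,0,0,0,0,0],[1,0.03,0,0,0,0,0],[1,0.03,0,0,0,0,0],[1,0.02,0,0,0,0,0],[1,0,0,0,0,0,0],[1,0,0,0,0,0,0],[1,0,0,0,0,0,0]])

```text
time: 20.7
position: [0.5254, -0.1734, 0.235]
tool_rot: [-0.612, 0.791, -0.001, 0.0]
ft_force: [-0.3, 3.6, 0.4]
grip_width: 0.0
```

Call:
step_arm(steps=[[1,0.02,0,0,0,0,0],[1,0.02,0,0,0,0,0],[1,0.02,0,0,0,0,0],[1,0.0,0,0,0,0,0],[1,0.0,0,0,0,0,0],[1,0,0,0,0,0,0],[1,0,0,0,0,0,0],[1,0,0,0,0,0,0],[1,0,0,0,0,0,0],[1,0,0,0,0,0,0]])

```text
time: 21.7
position: [0.5251, -0.1748, 0.235]
tool_rot: [-0.612, 0.791, -0.001, 0.0]
ft_force: [-0.2, 4.1, -0.1]
grip_width: 0.0005
```

Call:
step_arm(steps=[[1,0.02,0,0,0,0,0],[1,0.02,0,0,0,0,0],[1,0,0,0,0,0,0],[1,0.0,0,0,0,0,0],[1,0.0,0,0,0,0,0],[1,0,0,0,0,0,0],[1,0,0,0,0,0,0],[1,0,0,0,0,0,0],[1,0,0,0,0,0,0],[1,0,0,0,0,0,0]])

```text
time: 22.7
position: [0.5249, -0.1752, 0.235]
tool_rot: [-0.612, 0.791, -0.0, 0.001]
ft_force: [1.1, 7.0, 1.5]
grip_width: 0.0006
```

Call:
step_arm(steps=[[1,0.02,0,0,0,0,0],[1,0.02,0,0,0,0,0],[1,0,0,0,0,0,0],[1,0.0,0,0,0,0,0],[1,0.0,0,0,0,0,0],[1,0,0,0,0,0,0],[1,0,0,0,0,0,0],[1,0,0,0,0,0,0],[1,0,0,0,0,0,0],[1,0,0,0,0,0,0]])

```text
time: 23.7
position: [0.5248, -0.1754, 0.235]
tool_rot: [-0.612, 0.791, 0.0, 0.001]
ft_force: [1.1, 10.8, 2.2]
grip_width: 0.0002
```

The force rises (3.6, 4.1, 7.0, 10.8 N) with almost no further motion, so the stack is snug. I back off, go up and look.

Call:
step_arm(steps=[[1,-0.1,0,0,0,0,0],[1,-0.2,0,0,0,0,0],[1,-0.4,0,0,0,0,0],[1,-0.4,0,0,0,0,0],[1,0,0,0,0,0,0],[1,0,0,-0.6,0,0,0],[1,0,0,-1,0,0,0],[1,0,0,-1,0,0,0],[1,0,0,-1,0,0,0],[1,0,0,-1,0,0,0]])

```text
time: 24.7
position: [0.5312, -0.15, 0.351]
tool_rot: [-0.612, 0.791, -0.001, 0.0]
ft_force: [0.8, 0.4, 0.8]
grip_width: 0.0004
```

Call:
step_arm(steps=[[1,-0.5,0,-0.5,0,0,0],[1,-1,0,0,0,0,0],[1,-1,0,0,0,0,0],[1,-1,0,0,0,0,0],[1,-1,0,0,0,0,0],[1,-1,0,0,0,0,0],[1,-0.5,0,0,0,0,0],[1,0,0,0,0,0,0],[1,0,0,0,0,0,0],[1,0,0,0,0,0,0]])

```text
time: 25.7
position: [0.5688, -0.0057, 0.3623]
tool_rot: [-0.612, 0.791, -0.001, 0.0]
ft_force: [0.8, -0.3, -0.1]
grip_width: 0.0003
```

Run:
```python
from h import *
from rig import eyes
for n in ['wrist','side','top']:
  i=eyes.camera_info(n);p,d=eyes.camera(n)
  np.savez(f"{n}9.npz",p=p,d=d,**i)
  if n=='side': p=p[60:220,260:420]
  cv2.imwrite(f"pics/{n}9.png",cv2.resize(p[:,:,::-1],None,fx=3.7,fy=3.7,interpolation=cv2.INTER_CUBIC) if n=='side' else p[:,:,::-1])
for f in ['wrist9','top9']:
  z=load(f);Q=rackP(cloud(z));d=z['d'];ok=(d>0)&(abs(Q[...,0])<.05)
  for n,a,b,y0,y1 in [('stop',.093,.0985,-.078,-.03),('boards',.099,.1045,-.155,-.065),('wall',.1055,.11,-.18,-.14)]:
    q=Q[ok&(Q[...,2]>a)&(Q[...,2]<b)&(Q[...,1]>y0)&(Q[...,1]<y1)]
    print(f,n,len(q),np.percentile(q,[2,50,98],axis=0).round(4).tolist() if len(q)>5 else '')
```

```text
wrist9 stop 1889 [[-0.042, -0.0777, 0.0934], [0.0039, -0.0692, 0.0972], [0.0436, -0.0637, 0.0984]]
wrist9 boards 5548 [[-0.0299, -0.1464, 0.0999], [0.0009, -0.1085, 0.1023], [0.032, -0.0778, 0.1037]]
wrist9 wall 0 
top9 stop 0 
top9 boards 156 [[-0.0292, -0.1545, 0.0993], [0.013, -0.1506, 0.1013], [0.0431, -0.1387, 0.1044]]
top9 wall 92 [[-0.0425, -0.1634, 0.1055], [-0.0037, -0.1575, 0.1062], [0.0414, -0.1507, 0.1082]]
```

View pics/wrist9.png

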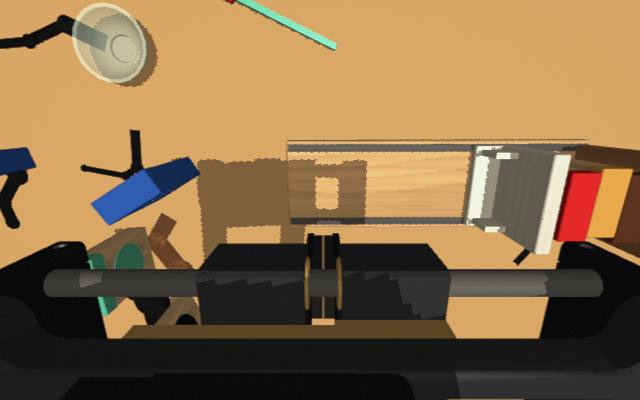

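View pics/side9.png

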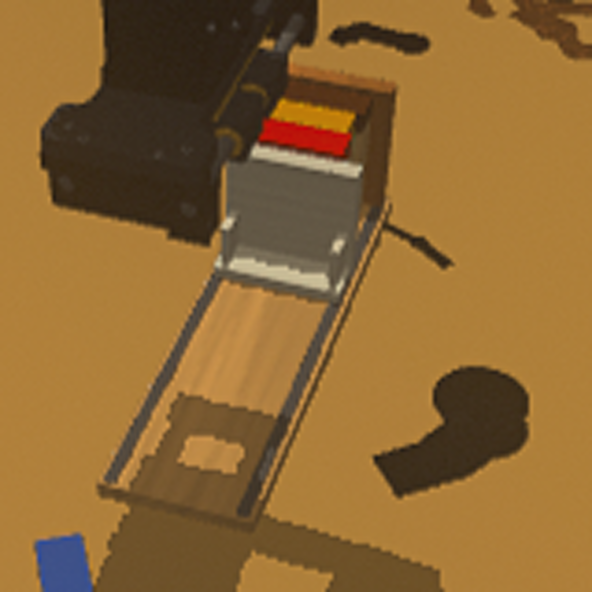

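The stop's rear face reads -63.7 mm (snug is -64). The board row's front face is at -77.8 mm (snug is -78), the tops are level at 102 mm, and the arm is clear. I'm handing in.

```bash
python3 -c "
from rig import robot
print(robot.hand_in())"
```

```text
the job is handed in; nothing more can be done
None
```

The red board is in the rack in front of the ochre board, facing the same way as the other two. I let go of it, then pushed the stop up until all three boards were snug, and handed the job in at about 26 s of the 51 s.

**Last checks:**
- **Position:** the wrist depth put the stop's rear face at -63.7 mm (snug is -64) and the row's front face at -77.8 mm (snug is -78).
- **Upright:** the board tops are level at about 102 mm, and the side and wrist pictures show all three standing.
- **Force:** the last push rose from 3.6 to 10.8 N with almost no further travel. After backing off it read close to zero, with the arm clear of everything.

**Failed checks:** in the last top-camera depth reading the stop gave no points and the boards only a few, so that camera did not confirm its place. The final wrist picture did not show the end wall, so I had no direct look at the gap there. That the boards touch the wall rests on the distances and the force rise.

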